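# Clear the spoon off the pot and hold the lid ready over it

## Robot

A 6-joint arm with a two-finger parallel gripper is mounted at the origin on a cart in front of the work surface, level with it; the furniture and walls round the work are solid. World frame = base frame: x ahead of the robot, y to its left, z up, the work surface at z = 0. Lengths are in mm, angles in rad, forces in N, time in s.
With the tool pointing down it reaches from about 275 to 750 mm from the base axis. Payload 10.2 kg.
Tool frame: the origin (TCP) lies between the finger pads; the fingertips stand 19 mm ahead of it and the grasp point (between the pads) is the TCP; z points along the fingers, y is the line along which they close (so a half turn about z gives the same grasp; the last joint's range is limited). The gripper opens to 85 mm and grips with 20 to 120 N. Pads are 22 mm wide; open, the fingers measure 114 mm over their backs; the gripper's body (76 mm by 85 mm) begins 54 mm behind the grasp point. The pads swing forward as they close: fully open they stand 13 mm farther back than shut.
Start: joints at [0.882, 0.313, 1.498, -0, 1.331, -0.223], TCP at [235.81, 469.068, 250.294] pointing down, gripper open.
Joint ranges: [-2.94, 2.94], [-0.97, 2.17], [0.19, 2.56], [-1.23, 4.37], [0.02, 3.11], [-2.88, 2.88]. Speed limits (rad/s): [2.39, 2.39, 3.01, 3.14, 3.14, 3.14].

## Interface

Orientations are given as a unit quaternion [w, x, y, z].
In Python, from rig import sense, capture, finish_job gives the robot as it stands. The module is installed in compiled form; this text tells all that it offers.
- The arm moves only by the tool move_arm, never from a script. Its argument "moves" is a list of rows, each an object with "turn": the turn, a rotation vector about the tool's x, y, z in rad, a list of three; "translation": the shift along the tool's x, y, z in mm, a list of three; "hand": the opening, from 0 (shut) to 1 (fully open). In form: [{"turn": [wx, wy, wz], "translation": [x, y, z], "hand": hand}, ...]. A call has 1 to 10 rows; each row shifts and turns the commanded pose from where the row before left it, along the tool's axes as they then stand; what a row does not reach is not made up. A row lasts 1/12 s, in which the tool goes at most 41.7 mm and 7.16 degrees, less where a joint would pass 70% of its speed; a pose out of reach is approached as far as the arm can. A call with a gripper value outside its range is refused whole. The fingers move at their own pace and stop on an object; "grip_force" is the grip in N (left out, the last holds). Time passes only in rows, so rows that do not move let the fingers close. It gives the time, the measured TCP pose, the force, the opening and the grip force at its end, in the units of the state.
- sense(): the state, without advancing time (a new reading comes with each control period).
- capture(name): name is "scene" or "top"; returns a dict with "image" (420x560x3 uint8, blue, green, red), "z_map" (420x560 float32, mm along the optical axis (not along the pixel's ray), 0 where there is no reading), "vertical_fov" (degrees; the focal length in pixels is half the picture's height over the tangent of half this angle, whatever the lens; pixels are square), "cx", "cy" (the principal point, pixels), "R" (3x3) and "t" (3): a world point X has camera coordinates R X + t. Camera axes: x right, y down, z forward; pixel columns grow to the right and rows downward; lengths in mm; the calibration is good to about 2 mm. A picture is of the moment at which its call begins.
- finish_job(): hands the job in; it is judged then, once.
The state is a dict: "time_s": time; "joints": joint angles; "dq": joint speeds; "tau": joint torques, N m; "eef_pos": TCP position; "ee_rot": TCP orientation; "force": force on the tool from outside, world axes, zero at the start; "wrist_torque": the same for the moment, N m; "grip_width": opening from 0.0 (shut) to 1.0 (fully open); "grip_force": force on a finger pad.
Only numpy, scipy, OpenCV 4.12 (cv2) and the standard library are available. Lean on these libraries where they do the work, as an engineer would, in place of code of your own. Each camera call takes 0.05 s, during which the arm holds its last target. There are 200 camera calls.

## Task

First take the wooden spoon off the pot and lay it flat along the free half of the wooden board, centred lengthways, beside and parallel to the fork without touching it, with its bowl at the same end as the fork's tines, and let go of it. Then pick up the pot lid by its knob, carry it over the row of jars without knocking them, and finish still holding it level and centred just above the pot, one to two centimetres clear of the rim; it must never touch the pot. Leave the pot, the fork and the jars where they are.

Things in the scene. Friction and masses are not known exactly. Their poses are not given: they have to be found in the camera images.
- pot: steel cooking pot, 150 mm across (154 mm outside and 148 mm inside at the rim), 90 mm high, wall 3 mm, empty (inner floor 6 mm up), with two small loop handles on its +x and -x sides at 66 mm height, reaching 100 mm from the axis. 0.9 kg, loose. Stands on the worktop on the left. Origin: centre of its underside, z up
- pot_rim (a point): centre of the pot's mouth, level with the rim, 90 mm above the worktop
- lid: the pot's steel lid: a low dome 160 mm across, with a black knob in the middle. Lies flat on the worktop on the right. About 0.2 kg. Origin: centre of its flat underside, z up. The dome is 14.5 mm high in the middle and 4.5 mm at the edge; the knob is 26 mm in diameter and spans 26 to 48 mm above the underside, on a neck of 16 mm diameter
- lid_knob (a point): centre of the lid's knob, on the lid's axis, 37 mm above its underside: the place to grip. Wall cabinets hang 0.41 m above the worktop beyond about x = 0.65, with knobs a little in front: keep the wrist clear of them
- spoon: wooden cooking spoon 338 mm long, lying flat across the pot's rim, underside at rim height. Origin: underside, half way along it; x along its length, bowl at +x. The bowl spans x = +90 to +169 mm, 52 mm wide; the straight handle spans x = -169 to +90 mm, about 12 mm wide (y) and 12.5 mm high. 45 g; it balances at about x = +30 mm, on the handle: grip there
- spoon_bowl (a point): point in the spoon's bowl, 140 mm along +x from the spoon's origin and 8 mm above its underside
- board: flat dark wooden serving board, 260 (x) x 150 (y) x 10 mm, fixed to the worktop between pot and jars. Origin: centre of its underside; its long axis is x. The fork lies on its -y half; the +y half is free for the spoon, whose centre belongs at about x = 0, y = +0.032 in the board's frame; the spoon is longer than the board and overhangs both ends
- fork: metal fork 193 x 26 x 15 mm, lying on the board along the board's x, 45 mm to the -y side of the board's middle, tines at the board's +x end. Origin: centre of its underside; x along its length, tines at +x. Loose; leave it where it is
- spice_tall: spice jar with green cap, 46 mm in diameter, 106 mm high; one of four jars in a row between board and lid. Origin: centre of its underside. Leave it
- jam: jam jar with red cap, 62 mm in diameter, 99 mm high, in the same row. Origin: centre of its underside. Leave it
- honey: honey jar with dark cap, 62 mm in diameter, 86 mm high, in the same row. Origin: centre of its underside. Leave it
- spice_far: second spice jar with green cap, 46 mm in diameter, 106 mm high, in the same row. Origin: centre of its underside. Leave it

How it is judged:
By the outcome, as a careful person would: the job done as asked, in the order asked, and still so for the second after the job is handed in, while the arm keeps its last pose, push and grip.
It also fails if it takes over 67 s, if anything falls off the work surface, if the arm or the gripper's body presses on something with over 40 N, if the wrist force passes 120 N, or if a joint passes its speed limit or range.

## Working session

There is one attempt and no reset: what is moved stays moved. The work goes in short steps, Python scripts to look and compute and a tool call to move; the robot and the scene stay as the last step left them, time stands still between calls to the robot, and variables do not carry over. Pictures are saved under pics/ and viewed, at most 10 in all, crops included, and the job is handed in when it is done.

Besides the shell and the picture viewer there is one more tool, called after "Call:" as a command line: name --argument value ..., lists and objects as JSON in quotes. move_arm: Moves the arm, as the interface text tells. Its arguments: {"type":"object","properties":{"moves":{"type":"array","items":{"type":"object","properties":{"turn":{"type":"array","items":{"type":"number"}},"translation":{"type":"array","items":{"type":"number"}},"hand":{"type":"number"}}}},"grip_force":{"type":"number"}},"required":["moves"]}

```bash
mkdir -p pics; cat > h.py <<'E'
import numpy as np, cv2
from rig import sense, capture
def cam(n):
    c=capture(n); c['f']=c['image'].shape[0]/2/np.tan(np.radians(c['vertical_fov']/2)); return c
def pts(c):
    z=c['z_map'].astype(float); v,u=np.mgrid[:z.shape[0],:z.shape[1]]
    P=np.stack([(u-c['cx'])/c['f']*z,(v-c['cy'])/c['f']*z,z],-1)
    W=(P-np.array(c['t']).ravel())@np.array(c['R']); W[z==0]=np.nan; return W
E
python3 - <<'E'
from h import *
print(sense())
for n in('top','scene'):
    c=cam(n); cv2.imwrite(f'pics/{n}0.png',c['image']); W=pts(c); np.savez(f'{n}.npz',W=W,im=c['image'])
    R=np.array(c['R']);print(n,c['f'],-R.T@np.array(c['t']).ravel(),R[2])
E
```

```text
{'time_s': 0.0, 'joints': array([ 8.81601764e-01,  3.13477528e-01,  1.49842390e+00,  1.30294302e-05,
        1.33100008e+00, -2.23371362e-01]), 'dq': array([-0.00083507,  0.0016468 ,  0.00021086, -0.00145252,  0.00021501,
        0.001012  ]), 'tau': array([ 4.17023584e-04, -4.12261069e+01, -2.59742171e+01, -1.57559180e-04,
        4.15664210e-03, -1.34312304e-04]), 'eef_pos': array([235.65530228, 468.88592762, 249.72593491]), 'ee_rot': array([-2.94030230e-04,  2.30812941e-01,  9.72997923e-01, -5.84689509e-04]), 'force': array([ 0.39406592, -0.36261901, -0.32588898]), 'wrist_torque': array([ 0.02577149,  0.06092812, -0.00675964]), 'grip_force': 0.0, 'grip_width': 0.9996763034583301}
top 487.3285733358235 [3.20752271e+02 8.06579525e-01 1.25424156e+03] [ 0.18980349 -0.01863509 -0.98164524]
scene 393.9054192776564 [ -70.35132018 -575.41736338  558.56977222] [ 0.63147762  0.59719872 -0.49456011]
```

View pics/top0.png

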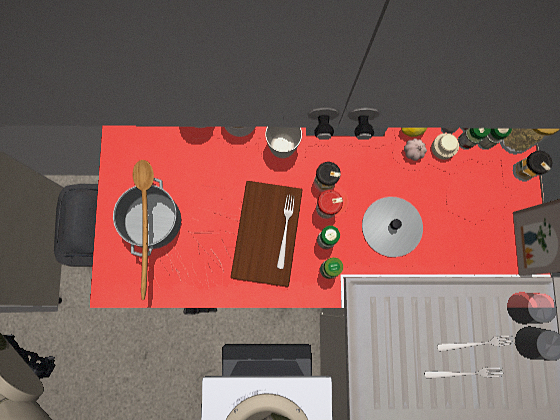

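View pics/scene0.png

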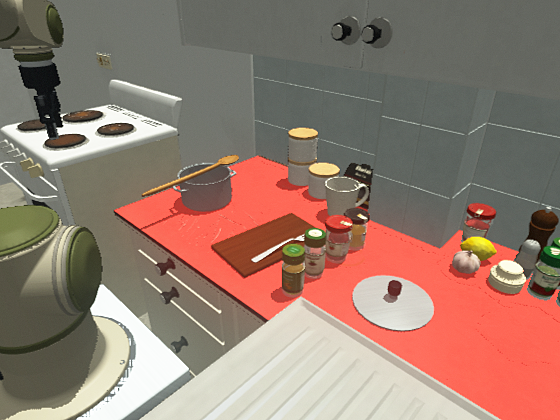

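The top view shows the spoon across the pot (143,175)-(144,298) with its bowl at the top (+x). The pot is at (146,218), the board at (267,233), and the fork has its tines at (289,200). The jars are in column ~330 and the lid knob is at (395,225). The scene view agrees.

```bash
cat > m.py <<'E'
from h import *
d=np.load('top.npz');W=d['W'];im=d['im'].astype(int);X,Y,Z=W[...,0],W[...,1],W[...,2]
v,u=np.mgrid[:420,:560]
def box(a,b,c,e): return (u>=a)&(u<=b)&(v>=c)&(v<=e)
def line(n,m):
    p=np.stack([X[m],Y[m]],1); r=cv2.minAreaRect(p.astype(np.float32))
    vx,vy,x0,y0=cv2.fitLine(p.astype(np.float32),cv2.DIST_HUBER,0,.01,.01).ravel(); s=np.sign(vx);
    t=(p-[x0,y0])@[vx*s,vy*s]
    print(n,m.sum(),'rect',np.round(r[0],1),np.round(r[1],1),round(r[2],2),'yaw',round(np.degrees(np.arctan2(vy*s,vx*s)),2),'pt',x0,y0,'t',t.min(),t.max(),'z',np.nanmedian(Z[m]))
B,G,R=im[...,0],im[...,1],im[...,2]
print('worktop z',np.nanmedian(Z[box(190,220,180,260)]))
wood=box(125,160,150,305)&(R-B>50)&(R<225)&(Z>70)
line('spoon',wood); line('handle',wood&(v>200))
brd=box(225,310,175,292)&(Z>4)&(Z<30)&(R<150); line('board',brd)
fk=box(270,300,190,275)&(B>130); line('fork',fk)
def circ(n,m):
    p=np.stack([X[m],Y[m]],1).astype(np.float32); h=cv2.convexHull(p); (c,r)=cv2.minEnclosingCircle(h); e=cv2.fitEllipse(h)
    print(n,m.sum(),np.round(c,1),round(r,1),'ell',np.round(e[0],1),np.round(e[1],1),'z',np.nanmedian(Z[m]),np.nanmax(Z[m]))
pr=box(105,185,175,262)&(abs(Z-90)<5)&~cv2.dilate(wood.astype(np.uint8),np.ones((5,5))).astype(bool)
circ('pot',pr)
L=box(355,430,190,262)
circ('lid',L&(Z>2.5)&(Z<20)&(R<215)&(R-B<60)); circ('knob',L&(Z>40))
for n,a,b,c,e in(('j1',312,345,158,188),('j2',312,345,190,216),('j3',315,345,225,250),('j4',320,345,256,282)):
    m=box(a,b,c,e)&(Z>70); zt=np.nanpercentile(Z[m],90); circ(n,m&(Z>zt-8))
cv2.imwrite('pics/mask.png',(wood*255))
E
python3 m.py
```

```text
worktop z -1.277932262403131
spoon 1063 rect [506.2 309.5] [ 70.5 333.7] 86.88 yaw 3.31 pt 515.5941 293.31424 t -177.69855428054217 157.65628320523817 z 100.4064371323657
handle 498 rect [454.2 290.1] [232.4  15.1] 2.23 yaw 1.7 pt 452.0307 289.10477 t -114.05947786043726 118.30066851883333 z 101.5053810966971
board 5295 rect [5.089e+02 1.000e-01] [149.6 260. ] 81.57 yaw -7.76 pt 506.9539 4.333953 t -128.17761457450823 132.71576556076937 z 9.106028084604429
fork 314 rect [511.  -49.2] [ 15.6 191.7] 80.03 yaw 0.0 pt 0.0 0.0 t nan nan z 15.389595156713561
pot 266 [539.7 297.3] 76.9 ell [539.3 296.9] [150.6 152.2] z 88.19184523780987 93.45834808497177
lid 2610 [ 526.3 -327.4] 80.1 ell [ 526.2 -327.1] [157.1 159.1] z 8.816660134106556 19.377397149975096
knob 84 [ 525.4 -326.8] 13.0 ell [ 525.6 -326.8] [24.2 25.5] z 47.124301905972565 54.139431525971204
j1 443 [ 646.4 -152.3] 30.3 ell [ 646.3 -152.4] [59.2 59.8] z 85.1740554988093 93.06985356760434
j2 492 [ 570.8 -153.7] 31.3 ell [ 570.6 -153.4] [60.  61.4] z 98.22027206596283 105.44803558622048
j3 275 [ 489.2 -151.2] 22.8 ell [ 488.8 -151.3] [44.  44.2] z 104.61205193915673 110.41844172455886
j4 281 [ 412.8 -157.6] 22.5 ell [ 412.7 -157.3] [43.2 43.9] z 104.32359032574624 110.99457183357218[ WARN:0@0.375] global loadsave.cpp:1063 imwrite_ Unsupported depth image for selected encoder is fallbacked to CV_8U.
```

Call:
move_arm --moves '[{"turn": [0, 0, -0.1], "translation": [0, 0, 0], "hand": 0.6}, {"turn": [0, 0, -0.1], "translation": [0, 0, 0], "hand": 0.6}, {"turn": [0, 0, -0.1], "translation": [0, 0, 0], "hand": 0.6}, {"turn": [0, 0, -0.1], "translation": [0, 0, 0], "hand": 0.6}, {"turn": [0, 0, -0.1], "translation": [0, 0, 0], "hand": 0.6}, {"turn": [0, 0, 0], "translation": [-29.5, -18.8, 0], "hand": 0.6}, {"turn": [0, 0, 0], "translation": [-29.5, -18.8, 0], "hand": 0.6}, {"turn": [0, 0, 0], "translation": [-29.5, -18.8, 0], "hand": 0.6}, {"turn": [0, 0, 0], "translation": [-29.5, -18.8, 0], "hand": 0.6}, {"turn": [0, 0, 0], "translation": [-29.5, -18.8, 0], "hand": 0.6}]' --grip_force 30

```text
time_s: 0.93
eef_pos: [387.6, 379.0, 250.1]
ee_rot: [-0.0, -0.017, 1.0, -0.0]
force: [0.2, 0.7, 0.4]
grip_width: 0.601
grip_force: 0.0
```

```bash
cat > go.py <<'E'
# usage: go.py x y z yaw_of_tool_y(deg) -> remaining move in tool axes
import sys; from h import *; from scipy.spatial.transform import Rotation as Ro
x,y,z,a=map(float,sys.argv[1:]); s=sense(); q=s['ee_rot']; R=Ro.from_quat(np.r_[q[1:],q[0]])
a=np.radians(a); T=Ro.from_matrix(np.array([[-np.sin(a)*-1,np.cos(a),0],[-np.cos(a),np.sin(a),0],[0,0,-1]]) )
M=np.array([[np.sin(-a)*-1,np.cos(a),0],[-np.cos(a),np.sin(a),0],[0,0,-1]])
M=np.stack([np.cross([np.cos(a),np.sin(a),0],[0,0,-1]),[np.cos(a),np.sin(a),0],[0,0,-1]],1)
T=Ro.from_matrix(M)
print('pos',s['eef_pos'].round(1),'t',s['time_s'],'F',s['force'].round(1),'grip',s['grip_width'],s['grip_force'])
print('turn',(R.inv()*T).as_rotvec().round(4)); d=np.array([x,y,z])-s['eef_pos']
print('trans now axes',R.inv().apply(d).round(1),'after turn',T.inv().apply(d).round(1),'j',s['joints'].round(2))
E
sed -i '/^a=np.radians/s/;.*//;/np.sin(-a)/d' go.py
python3 go.py 537 291.6 200 92
```

```text
pos [387.6 379.  250.1] t 0.9333 F [0.2 0.7 0.4] grip 0.6013298713544768 0.0
turn [-0.0003 -0.0005 -0.0006]
trans now axes [-146.3  -92.5   50. ] after turn [-146.3  -92.6   50.1] j [ 0.56  0.35  1.45  0.    1.35 -1.05]
```

Call:
move_arm --moves '[{"turn": [0, 0, 0], "translation": [-29, -18.5, 10], "hand": 0.6}, {"turn": [0, 0, 0], "translation": [-29, -18.5, 10], "hand": 0.6}, {"turn": [0, 0, 0], "translation": [-29, -18.5, 10], "hand": 0.6}, {"turn": [0, 0, 0], "translation": [-29, -18.5, 10], "hand": 0.6}, {"turn": [0, 0, 0], "translation": [-29, -18.5, 10], "hand": 0.6}, {"turn": [0, 0, 0], "translation": [0, 0, 20], "hand": 0.6}, {"turn": [0, 0, 0], "translation": [0, 0, 20], "hand": 0.6}, {"turn": [0, 0, 0], "translation": [0, 0, 0], "hand": 0.6}]'

```text
time_s: 1.6
eef_pos: [533.2, 291.6, 155.9]
ee_rot: [-0.004, -0.017, 1.0, -0.001]
force: [-0.5, 0.6, -0.8]
grip_width: 0.601
grip_force: 0.0
```

```bash
python3 go.py 537 291.6 112 92; python3 - <<'E'
from h import *
c=cam('scene'); cv2.imwrite('pics/s1.png',cv2.resize(c['image'][80:240,100:300],None,fx=3.5,fy=3.5))
E
```

```text
pos [533.2 291.6 155.9] t 1.6 F [-0.5  0.6 -0.8] grip 0.6008207985370072 0.0
turn [-0.0021 -0.0075 -0.0017]
trans now axes [-4.2 -0.1 43.9] after turn [-3.8 -0.2 43.9] j [ 0.31  0.58  1.35  0.    1.22 -1.3 ]
```

View pics/s1.png

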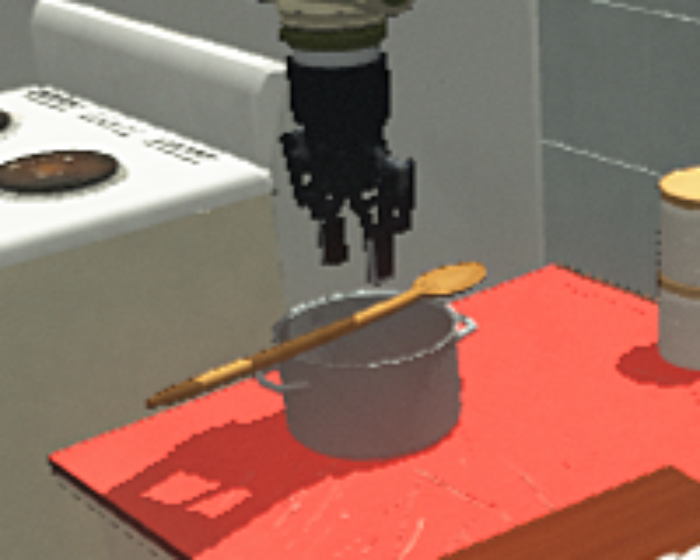

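The open fingers (crop 330-380, 265) straddle the spoon handle above the pot's mouth. I'll descend and grip.

Call:
move_arm --moves '[{"turn": [0, 0, 0], "translation": [-1, 0, 15], "hand": 0.6}, {"turn": [0, 0, 0], "translation": [-1, 0, 15], "hand": 0.6}, {"turn": [0, 0, 0], "translation": [0, 0, 12], "hand": 0.6}, {"turn": [0, 0, 0], "translation": [0, 0, 0], "hand": 0.6}, {"turn": [0, 0, 0], "translation": [0, 0, 0], "hand": 0.05}, {"turn": [0, 0, 0], "translation": [0, 0, 0], "hand": 0.05}, {"turn": [0, 0, 0], "translation": [0, 0, 0], "hand": 0.05}, {"turn": [0, 0, 0], "translation": [0, 0, 0], "hand": 0.05}, {"turn": [0, 0, 0], "translation": [0, 0, 0], "hand": 0.05}, {"turn": [0, 0, 0], "translation": [0, 0, 0], "hand": 0.05}]' --grip_force 30

```text
time_s: 2.48
eef_pos: [536.9, 293.0, 119.5]
ee_rot: [0.001, -0.017, 1.0, 0.0]
force: [-0.9, 0.3, 5.9]
grip_width: 0.122
grip_force: 29.6
```

```bash
python3 go.py 537 291.6 112 92
```

```text
pos [536.9 293.  119.5] t 2.4833 F [-0.9  0.3  5.9] grip 0.12153916366101027 29.566093892790377
turn [ 0.0006  0.0019 -0.0004]
trans now axes [-0.  -1.4  7.5] after turn [-0.  -1.4  7.5] j [ 0.31  0.62  1.38  0.    1.14 -1.3 ]
```

Grip is too high (119.5), so I'll open a little, go down 8 mm and re-grip.

Call:
move_arm --moves '[{"turn": [0, 0, 0], "translation": [0, 0, 0], "hand": 0.4}, {"turn": [0, 0, 0], "translation": [0, 0, 0], "hand": 0.4}, {"turn": [0, 0, 0], "translation": [0, 0, 0], "hand": 0.4}, {"turn": [0, 0, 0], "translation": [0, -1, 8], "hand": 0.4}, {"turn": [0, 0, 0], "translation": [0, 0, 0], "hand": 0.05}, {"turn": [0, 0, 0], "translation": [0, 0, 0], "hand": 0.05}, {"turn": [0, 0, 0], "translation": [0, 0, 0], "hand": 0.05}, {"turn": [0, 0, 0], "translation": [0, 0, 0], "hand": 0.05}, {"turn": [0, 0, 0], "translation": [0, 0, 0], "hand": 0.05}, {"turn": [0, 0, 0], "translation": [0, 0, 0], "hand": 0.05}]' --grip_force 40

```text
time_s: 3.32
eef_pos: [536.6, 291.8, 110.4]
ee_rot: [0.0, -0.017, 1.0, 0.0]
force: [0.7, -0.3, 0.4]
grip_width: 0.126
grip_force: 44.4
```

```bash
python3 go.py 537 291.6 180 92
```

```text
pos [536.6 291.8 110.4] t 3.3167 F [ 0.7 -0.3  0.4] grip 0.12566991995943833 44.35874283313751
turn [ 0.0001  0.0001 -0.0007]
trans now axes [ -0.4  -0.2 -69.6] after turn [ -0.4  -0.2 -69.6] j [ 0.31  0.63  1.39  0.    1.12 -1.3 ]
```

Call:
move_arm --moves '[{"turn": [0, 0, 0], "translation": [0, 0, -4], "hand": 0.05}, {"turn": [0, 0, 0], "translation": [0, 0, -8], "hand": 0.05}, {"turn": [0, 0, 0], "translation": [0, 0, -12], "hand": 0.05}, {"turn": [0, 0, 0], "translation": [0, 0, -15], "hand": 0.05}, {"turn": [0, 0, 0], "translation": [0, 0, -15], "hand": 0.05}, {"turn": [0, 0, 0], "translation": [0, 0, -10], "hand": 0.05}, {"turn": [0, 0, 0], "translation": [0, 0, -6], "hand": 0.05}, {"turn": [0, 0, 0], "translation": [0, 0, 0], "hand": 0.05}, {"turn": [0, 0, 0], "translation": [0, 0, 0], "hand": 0.05}]'

```text
time_s: 4.07
eef_pos: [536.5, 291.7, 180.2]
ee_rot: [-0.0, -0.017, 1.0, -0.0]
force: [0.1, -0.0, -2.0]
grip_width: 0.125
grip_force: 44.4
```

```bash
cat > sp.py <<'E'
import sys; from h import *
c=cam('top');W=pts(c);im=c['image'].astype(int);X,Y,Z=W[...,0],W[...,1],W[...,2]
B,G,R=im[...,0],im[...,1],im[...,2]
y0,y1,z0,z1=map(float,sys.argv[1:5])
m=(R-B>45)&(G-B>15)&(Y>y0)&(Y<y1)&(Z>z0)&(Z<z1)&(X>300)&(X<720)
n,l,st,_=cv2.connectedComponentsWithStats(m.astype(np.uint8))
keep=np.isin(l,[i for i in range(1,n) if st[i,4]>25]); p=np.stack([X[keep],Y[keep],Z[keep]],1)
x0=p[:,0].min(); h=p[p[:,0]<x0+190]; f=np.polyfit(h[:,0],h[:,1],1); g=np.polyfit(h[:,0],h[:,2],1)
print('n',len(p),'x',x0,p[:,0].max(),'yaw',np.degrees(np.arctan(f[0])),'pitch',np.degrees(np.arctan(g[0])),'y at tail',np.polyval(f,x0),'z tail',np.polyval(g,x0),'z bowl',np.median(p[p[:,0]>p[:,0].max()-60,2]))
if len(sys.argv)>5: cv2.imwrite(sys.argv[5],c['image'][120:320,80:380].repeat(2,0).repeat(2,1))
E
python3 go.py 537 291.6 180 92; python3 sp.py 240 350 120 195 pics/s2.png
```

```text
pos [536.5 291.7 180.2] t 4.0667 F [ 0.1 -0.  -2. ] grip 0.12479300724883487 44.352126717567444
turn [-0.     -0.0001 -0.0007]
trans now axes [-0.5 -0.1  0.2] after turn [-0.5 -0.1  0.2] j [ 0.31  0.56  1.32  0.    1.26 -1.3 ]
n 256 x 607.3209767444459 672.7842899435248 yaw 21.588605907277543 pitch 0.8036896049645997 y at tail 270.12029383155823 z tail 169.64996526470597 z bowl 170.09794941448644
```

View pics/s2.png

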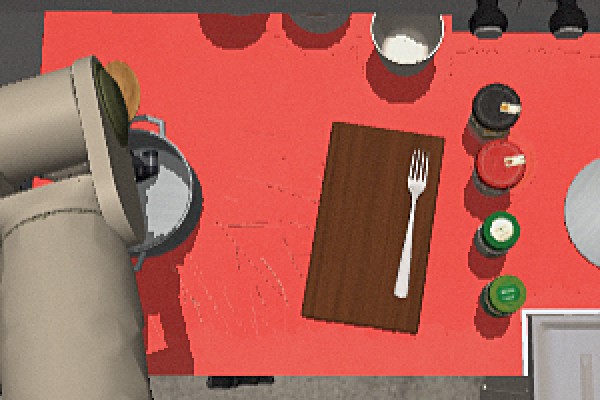

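The spoon is held level (bowl at crop (122,90), z≈170), and pot and fork are undisturbed. Next I turn it to the board's yaw and carry it over.

Call:
move_arm --moves '[{"turn": [0, 0, 0.06], "translation": [0, 0, 0], "hand": 0.05}, {"turn": [0, 0, 0.06], "translation": [0, 0, 0], "hand": 0.05}, {"turn": [0, 0, 0.061], "translation": [0, 0, 0], "hand": 0.05}, {"turn": [0, 0, 0], "translation": [-6, -36, 0], "hand": 0.05}, {"turn": [0, 0, 0], "translation": [-6, -36, 0], "hand": 0.05}, {"turn": [0, 0, 0], "translation": [-6, -36, 0], "hand": 0.05}, {"turn": [0, 0, 0], "translation": [-6, -36, 0], "hand": 0.05}, {"turn": [0, 0, 0], "translation": [-6, -36, 0], "hand": 0.05}, {"turn": [0, 0, 0], "translation": [-6, -36, 0], "hand": 0.05}, {"turn": [0, 0, 0], "translation": [-6, -36, 0], "hand": 0.05}]'

```text
time_s: 4.95
eef_pos: [540.6, 34.6, 179.6]
ee_rot: [-0.001, 0.073, 0.997, 0.0]
force: [1.1, -0.6, -1.7]
grip_width: 0.128
grip_force: 44.3
```

Call:
move_arm --moves '[{"turn": [0, 0, 0], "translation": [-3, -8, 15], "hand": 0.05}, {"turn": [0, 0, 0], "translation": [0, 0, 25], "hand": 0.05}, {"turn": [0, 0, 0], "translation": [0, 0, 25], "hand": 0.05}, {"turn": [0, 0, 0], "translation": [0, 0, 15], "hand": 0.05}, {"turn": [0, 0, 0], "translation": [0, 0, 0], "hand": 0.05}, {"turn": [0, 0, 0], "translation": [0, 0, 0], "hand": 0.05}, {"turn": [0, 0, 0], "translation": [0, 0, 0], "hand": 0.05}]'

```text
time_s: 5.53
eef_pos: [543.5, 28.0, 101.2]
ee_rot: [0.001, 0.073, 0.997, -0.0]
force: [-0.3, 0.4, -0.1]
grip_width: 0.125
grip_force: 44.3
```

```bash
python3 go.py 543.3 27.4 31.5 81.6; python3 - <<'E'
from h import *
d=np.load('scene.npz')
for n in ('scene',):
    c=cam(n); cv2.imwrite('pics/s3.png',cv2.resize(c['image'][100:310,180:400],None,fx=2.8,fy=2.8))
E
```

```text
pos [543.5  28.  101.2] t 5.5333 F [-0.3  0.4 -0.1] grip 0.12460454086015826 44.296220541000366
turn [-0.      0.0012 -0.0001]
trans now axes [ 0.2 -0.6 69.7] after turn [ 0.1 -0.6 69.7] j [-0.16  0.52  1.62 -0.    1.   -1.59]
```

View pics/s3.png

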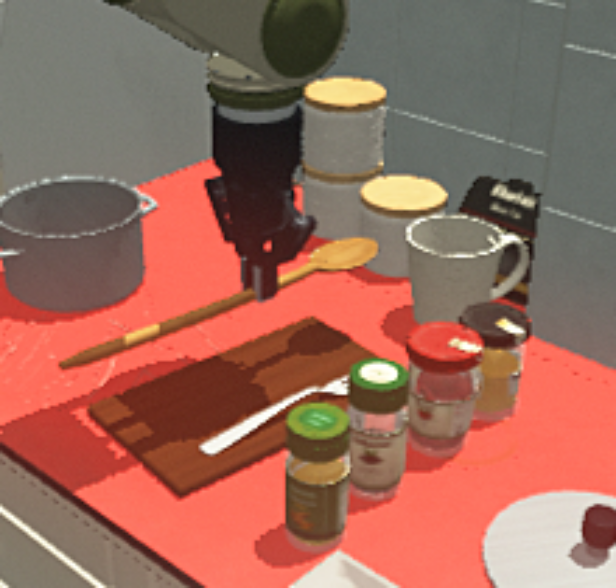

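The spoon is held level above the board; bowl at crop (345,255), tail (65,362). Before lowering I'll check the bowl's clearance to the mug and canister.

```bash
python3 - <<'E'
import numpy as np
for n in('top','scene'):
    W=np.load(n+'.npz')['W'].reshape(-1,3); m=(W[:,2]>12)&(W[:,2]<200)&(W[:,0]>600)&(W[:,0]<760)&(W[:,1]>-100)&(W[:,1]<110)
    p=W[m]; 
    for y in range(-60,81,20):
        q=p[(p[:,1]>=y-10)&(p[:,1]<y+10)]
        if len(q): print(n,y,len(q),'minx',q[:,0].min().round(), 'z there',q[q[:,0].argmin(),2].round(), 'low minx',q[q[:,2]<40][:,0].min().round() if (q[:,2]<40).any() else None)
E
```

```text
top -60 70 minx 601.0 z there 16.0 low minx 601.0
top -40 69 minx 601.0 z there 12.0 low minx 601.0
top -20 66 minx 609.0 z there 12.0 low minx 609.0
top 0 92 minx 601.0 z there 14.0 low minx 601.0
top 20 12 minx 601.0 z there 13.0 low minx 601.0
top 40 23 minx 601.0 z there 14.0 low minx 601.0
top 60 3 minx 604.0 z there 12.0 low minx 604.0
scene -60 204 minx 699.0 z there 96.0 low minx 706.0
scene -40 148 minx 615.0 z there 12.0 low minx 615.0
scene -20 77 minx 605.0 z there 13.0 low minx 605.0
scene 0 71 minx 605.0 z there 14.0 low minx 605.0
scene 20 6 minx 601.0 z there 12.0 low minx 601.0
scene 40 2 minx 615.0 z there 12.0 low minx 615.0
scene 60 1 minx 615.0 z there 12.0 low minx 615.0
```

Clear. Lowering to about 1 mm above contact.

Call:
move_arm --moves '[{"turn": [0, 0, 0], "translation": [0, -0.5, 15], "hand": 0.05}, {"turn": [0, 0, 0], "translation": [0, 0, 20], "hand": 0.05}, {"turn": [0, 0, 0], "translation": [0, 0, 15], "hand": 0.05}, {"turn": [0, 0, 0], "translation": [0, 0, 8], "hand": 0.05}, {"turn": [0, 0, 0], "translation": [0, 0, 5], "hand": 0.05}, {"turn": [0, 0, 0], "translation": [0, 0, 4], "hand": 0.05}, {"turn": [0, 0, 0], "translation": [0, 0, 2], "hand": 0.05}, {"turn": [0, 0, 0], "translation": [0, 0, 0], "hand": 0.05}, {"turn": [0, 0, 0], "translation": [0, 0, 0], "hand": 0.05}, {"turn": [0, 0, 0], "translation": [0, 0, 0], "hand": 0.05}]'

```text
time_s: 6.42
eef_pos: [543.3, 27.4, 31.9]
ee_rot: [0.0, 0.073, 0.997, -0.0]
force: [-0.1, -0.2, -0.6]
grip_width: 0.125
grip_force: 44.3
```

```bash
python3 go.py 543.3 27.4 30.5 81.6
```

```text
pos [543.3  27.4  31.9] t 6.4167 F [-0.1 -0.2 -0.6] grip 0.12541831805241935 44.30151879787445
turn [-0.      0.001  -0.0002]
trans now axes [-0.  -0.   1.4] after turn [-0.  -0.   1.4] j [-0.17  0.62  1.66 -0.    0.86 -1.59]
```

Down 1 mm more, then release gently and rise.

Call:
move_arm --moves '[{"turn": [0, 0, 0], "translation": [0, 0, 1], "hand": 0.05}, {"turn": [0, 0, 0], "translation": [0, 0, 0], "hand": 0.05}, {"turn": [0, 0, 0], "translation": [0, 0, 0], "hand": 0.2}, {"turn": [0, 0, 0], "translation": [0, 0, 0], "hand": 0.3}, {"turn": [0, 0, 0], "translation": [0, 0, 0], "hand": 0.45}, {"turn": [0, 0, 0], "translation": [0, 0, 0], "hand": 0.45}, {"turn": [0, 0, 0], "translation": [0, 0, -5], "hand": 0.45}, {"turn": [0, 0, 0], "translation": [0, 0, -15], "hand": 0.45}, {"turn": [0, 0, 0], "translation": [0, 0, -30], "hand": 0.45}, {"turn": [0, 0, 0], "translation": [0, 0, -35], "hand": 0.45}]'

```text
time_s: 7.25
eef_pos: [542.0, 27.6, 115.4]
ee_rot: [-0.002, 0.073, 0.997, 0.0]
force: [0.4, 0.6, 0.5]
grip_width: 0.445
grip_force: 0.0
```

Call:
move_arm --moves '[{"turn": [0, 0, 0], "translation": [0, 0, -35], "hand": 0.6}, {"turn": [0, 0, 0], "translation": [0, 0, -35], "hand": 0.6}, {"turn": [0, 0, 0], "translation": [0, 0, -25], "hand": 0.6}, {"turn": [0, 0, 0], "translation": [0, -35, 0], "hand": 0.6}, {"turn": [0, 0, 0], "translation": [0, -38, 0], "hand": 0.6}, {"turn": [0, 0, 0], "translation": [0, -38, 0], "hand": 0.6}, {"turn": [0, 0, 0], "translation": [0, -38, 0], "hand": 0.6}, {"turn": [0, 0, 0], "translation": [0, -38, 0], "hand": 0.6}, {"turn": [0, 0, 0], "translation": [0, -38, 0], "hand": 0.6}, {"turn": [0, 0, 0], "translation": [0, -38, 0], "hand": 0.6}]'

```text
time_s: 8.08
eef_pos: [503.8, -234.4, 210.9]
ee_rot: [0.0, 0.073, 0.997, -0.0]
force: [0.2, -0.4, 0.2]
grip_width: 0.602
grip_force: 0.0
```

```bash
python3 go.py 525.9 -327 200 90; python3 sp.py -5 70 14 40 pics/s4.png
```

```text
pos [ 503.8 -234.4  210.9] t 8.0833 F [ 0.2 -0.4  0.2] grip 0.6017995524234475 0.0
turn [-0.0003  0.0005 -0.1469]
trans now axes [-35.4 -88.3  10.9] after turn [-22.1 -92.6  10.9] j [-0.65  0.41  1.46  0.    1.27 -2.07]
n 827 x 346.4370471215485 679.226653043579 yaw -11.165860893991958 pitch 0.6183353126876403 y at tail 58.65801362813784 z tail 20.214823158266864 z bowl 18.6974146281194
```

View pics/s4.png

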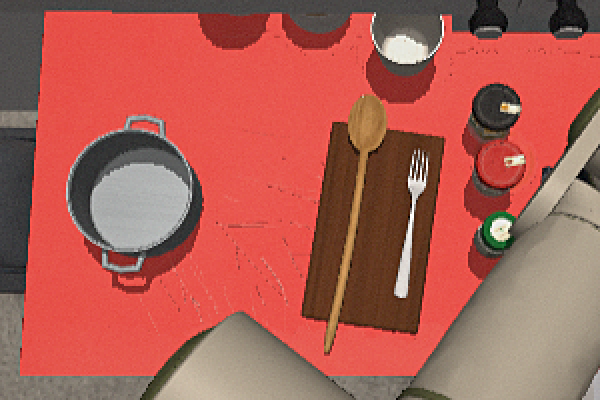

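The spoon lies on the board (crop (330,350)-(368,100)), parallel to the fork at about 9° in the image like the board edge, with the bowl at the tines' end. The pot is now uncovered. Moving over the lid knob.

Call:
move_arm --moves '[{"turn": [0, 0, 0], "translation": [-9, -22, 0], "hand": 0.6}, {"turn": [0, 0, 0], "translation": [-9, -22, 0], "hand": 0.6}, {"turn": [0, 0, 0], "translation": [-9, -22, 10], "hand": 0.6}, {"turn": [0, 0, 0], "translation": [-8, -20, 20], "hand": 0.6}, {"turn": [0, 0, 0], "translation": [0, 0, 30], "hand": 0.6}, {"turn": [0, 0, 0], "translation": [0, 0, 30], "hand": 0.6}, {"turn": [0, 0, 0], "translation": [0, 0, 20], "hand": 0.6}, {"turn": [0, 0, 0], "translation": [0, 0, 0], "hand": 0.6}, {"turn": [0, 0, 0], "translation": [0, 0, 0], "hand": 0.6}, {"turn": [0, 0, 0], "translation": [0, 0, 0], "hand": 0.6}]'

```text
time_s: 8.97
eef_pos: [527.2, -323.4, 102.3]
ee_rot: [0.001, 0.073, 0.997, -0.001]
force: [0.7, 0.5, 0.5]
grip_width: 0.596
grip_force: 0.0
```

```bash
python3 go.py 525.9 -327 39 81.6; python3 - <<'E'
from h import *
c=cam('top');W=pts(c);X,Y,Z=W[...,0],W[...,1],W[...,2]
m=(abs(Z-90)<6)&(np.hypot(X-539,Y-297)<84)&(np.hypot(X-539,Y-297)>66)
p=np.stack([X[m],Y[m]],1); 
from scipy.optimize import least_squares as ls
r=ls(lambda a:np.hypot(*(p-a[:2]).T)-a[2],[539,297,76],loss='soft_l1').x; print('pot',m.sum(),r)
im=c['image'].astype(int)
# handles
m2=(abs(Z-66)<6)&(np.hypot(X-539,Y-297)>80)&(np.hypot(X-539,Y-297)<104); q=np.stack([X[m2],Y[m2]],1)
for s in(1,-1):
    k=q[(q[:,0]-539)*s>0]; print(len(k),k.mean(0) if len(k) else '')
c=cam('scene'); cv2.imwrite('pics/s5.png',cv2.resize(c['image'][130:340,300:480],None,fx=2.8,fy=2.8))
W=pts(c);X,Y,Z=W[...,0],W[...,1],W[...,2]; m=(Z>42)&(Z<60)&(np.hypot(X-526,Y+327)<20)
print('knob scene',m.sum(),X[m].mean(),Y[m].mean())
E
```

```text
pos [ 527.2 -323.4  102.3] t 8.9667 F [0.7 0.5 0.5] grip 0.5963533001729134 0.0
turn [-0.0016  0.0023 -0.0001]
trans now axes [ 0.9 -3.7 63.3] after turn [ 0.8 -3.8 63.3] j [-0.74  0.66  1.37 -0.    1.11 -2.16]
pot 365 [539.29856961 296.38385708  74.03089526]
70 [628.13463357 282.91303717]
79 [449.88992142 305.25672426]
knob scene 110 524.2176946446616 -329.72163029731934
```

View pics/s5.png

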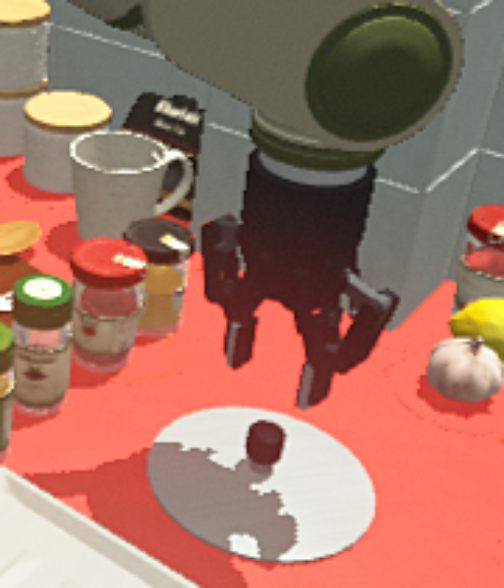

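The gripper is above the knob (crop (265,440)), with the fingers open on both sides. Descending and gripping.

Call:
move_arm --moves '[{"turn": [0, 0, 0], "translation": [0.9, -3.7, 15], "hand": 0.6}, {"turn": [0, 0, 0], "translation": [0, 0, 15], "hand": 0.6}, {"turn": [0, 0, 0], "translation": [0, 0, 15], "hand": 0.6}, {"turn": [0, 0, 0], "translation": [0, 0, 10], "hand": 0.6}, {"turn": [0, 0, 0], "translation": [0, 0, 7], "hand": 0.6}, {"turn": [0, 0, 0], "translation": [0, 0, 0], "hand": 0.6}, {"turn": [0, 0, 0], "translation": [0, 0, 0], "hand": 0.6}, {"turn": [0, 0, 0], "translation": [0, 0, 0], "hand": 0.6}, {"turn": [0, 0, 0], "translation": [0, 0, 0], "hand": 0.6}]'

```text
time_s: 9.82
eef_pos: [525.5, -326.7, 39.3]
ee_rot: [0.001, 0.073, 0.997, -0.001]
force: [0.2, -1.0, 0.1]
grip_width: 0.598
grip_force: 0.0
```

```bash
python3 go.py 525.5 -327 39 81.6
```

```text
pos [ 525.5 -326.7   39.3] t 9.8167 F [ 0.2 -1.   0.1] grip 0.5983871638455857 0.0
turn [-0.0009  0.0013 -0.0002]
trans now axes [-0.1 -0.2  0.3] after turn [-0.1 -0.2  0.3] j [-0.75  0.74  1.41 -0.    0.99 -2.17]
```

Call:
move_arm --moves '[{"turn": [0, 0, 0], "translation": [0, 0, 0], "hand": 0.45}, {"turn": [0, 0, 0], "translation": [0, 0, 0], "hand": 0.36}, {"turn": [0, 0, 0], "translation": [0, 0, 0], "hand": 0.15}, {"turn": [0, 0, 0], "translation": [0, 0, 0], "hand": 0.15}, {"turn": [0, 0, 0], "translation": [0, 0, 0], "hand": 0.15}, {"turn": [0, 0, 0], "translation": [0, 0, 0], "hand": 0.15}, {"turn": [0, 0, 0], "translation": [0, 0, 0], "hand": 0.15}, {"turn": [0, 0, 0], "translation": [0, 0, -3], "hand": 0.15}, {"turn": [0, 0, 0], "translation": [0, 0, -6], "hand": 0.15}, {"turn": [0, 0, 0], "translation": [0, 0, -10], "hand": 0.15}]' --grip_force 80

```text
time_s: 10.65
eef_pos: [524.6, -325.9, 56.7]
ee_rot: [-0.001, 0.073, 0.997, 0.001]
force: [0.1, 0.6, -1.8]
grip_width: 0.277
grip_force: 78.5
```

Call:
move_arm --moves '[{"turn": [0, 0, 0], "translation": [0, 0, -20], "hand": 0.15}, {"turn": [0, 0, 0], "translation": [0, 0, -25], "hand": 0.15}, {"turn": [0, 0, 0], "translation": [0, 0, -30], "hand": 0.15}, {"turn": [0, 0, 0], "translation": [0, 0, -30], "hand": 0.15}, {"turn": [0, 0, 0], "translation": [0, 0, -20], "hand": 0.15}, {"turn": [0, 0, 0], "translation": [0, 0, -12], "hand": 0.15}, {"turn": [0, 0, 0], "translation": [0, 0, -5], "hand": 0.15}, {"turn": [0, 0, 0], "translation": [0, 0, 0], "hand": 0.15}, {"turn": [0, 0, 0], "translation": [0, 0, 0], "hand": 0.15}]'

```text
time_s: 11.4
eef_pos: [524.9, -326.2, 198.7]
ee_rot: [-0.0, 0.073, 0.997, 0.0]
force: [0.0, 0.1, -3.2]
grip_width: 0.275
grip_force: 78.5
```

```bash
python3 go.py 539.3 296.7 200 81.6; python3 - <<'E'
from h import *
c=cam('scene'); cv2.imwrite('pics/s6.png',cv2.resize(c['image'][100:310,260:480],None,fx=2.6,fy=2.6))
W=pts(c);X,Y,Z=W[...,0],W[...,1],W[...,2];e=sense()['eef_pos']
m=(np.hypot(X-e[0],Y-e[1])<90)&(Z>e[2]-60)&(Z<e[2]-20)
p=W[m]; o=p[np.hypot(p[:,0]-e[0],p[:,1]-e[1])>35]; A=np.c_[o[:,:2]-e[:2],np.ones(len(o))]
print(m.sum(),'plane',np.linalg.lstsq(A,o[:,2]-e[2],rcond=None)[0])
print('x',p[:,0].min()-e[0],p[:,0].max()-e[0],'y',p[:,1].min()-e[1],p[:,1].max()-e[1])
E
```

```text
pos [ 524.9 -326.2  198.7] t 11.4 F [ 0.   0.1 -3.2] grip 0.2750641377671522 78.54215741157532
turn [ 0.0006 -0.0009 -0.0002]
trans now axes [ 76.9 618.3  -0.9] after turn [ 76.7 618.3  -1.3] j [-0.75  0.56  1.27 -0.    1.32 -2.17]
3001 plane [ 1.47720727e-02  7.96996588e-03 -2.94317995e+01]
x -79.06844140740606 82.1123679388329 y -81.67920472586968 77.34487452017711
```

View pics/s6.png

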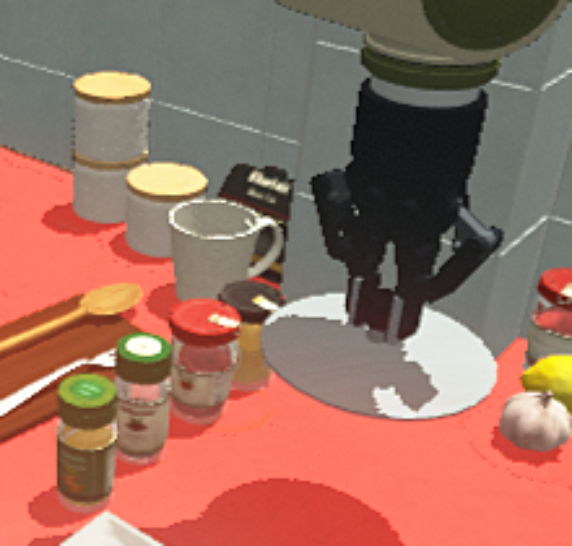

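The lid is held level (crop centre (380,350), slope ≤1°) with its underside ~50 mm above the jar caps. Carrying it over to the pot.

Call:
move_arm --moves '[{"turn": [0, 0, 0], "translation": [1.9, 15, 0], "hand": 0.15}, {"turn": [0, 0, 0], "translation": [3.1, 25, 0], "hand": 0.15}, {"turn": [0, 0, 0], "translation": [4, 32, 0], "hand": 0.15}, {"turn": [0, 0, 0], "translation": [4.5, 36, 0], "hand": 0.15}, {"turn": [0, 0, 0], "translation": [4.5, 36, 0], "hand": 0.15}, {"turn": [0, 0, 0], "translation": [4.5, 36, 0], "hand": 0.15}, {"turn": [0, 0, 0], "translation": [4.5, 36, 0], "hand": 0.15}, {"turn": [0, 0, 0], "translation": [4.5, 36, 0], "hand": 0.15}, {"turn": [0, 0, 0], "translation": [4.5, 36, 0], "hand": 0.15}, {"turn": [0, 0, 0], "translation": [4.5, 36, 0], "hand": 0.15}]'

```text
time_s: 12.28
eef_pos: [531.8, 1.8, 198.3]
ee_rot: [-0.001, 0.073, 0.997, 0.0]
force: [0.8, 0.2, -2.5]
grip_width: 0.279
grip_force: 78.7
```

Call:
move_arm --moves '[{"turn": [0, 0, 0], "translation": [4.5, 36, 0], "hand": 0.15}, {"turn": [0, 0, 0], "translation": [4.5, 36, 0], "hand": 0.15}, {"turn": [0, 0, 0], "translation": [4.5, 36, 0], "hand": 0.15}, {"turn": [0, 0, 0], "translation": [4.5, 36, 0], "hand": 0.15}, {"turn": [0, 0, 0], "translation": [4.5, 36, 0], "hand": 0.15}, {"turn": [0, 0, 0], "translation": [4, 32, 0], "hand": 0.15}, {"turn": [0, 0, 0], "translation": [3.5, 28, 0], "hand": 0.15}, {"turn": [0, 0, 0], "translation": [2.7, 22, 0], "hand": 0.15}, {"turn": [0, 0, 0], "translation": [2, 16, 0], "hand": 0.15}, {"turn": [0, 0, 0], "translation": [1.2, 10, 0], "hand": 0.15}]'

```text
time_s: 13.12
eef_pos: [538.4, 291.8, 197.9]
ee_rot: [-0.001, 0.073, 0.997, -0.0]
force: [-0.2, -0.1, -2.3]
grip_width: 0.28
grip_force: 78.7
```

Call:
move_arm --moves '[{"turn": [0, 0, 0], "translation": [0, 0, 0], "hand": 0.15}, {"turn": [0, 0, 0], "translation": [0, 0, 0], "hand": 0.15}, {"turn": [0, 0, 0], "translation": [0, 0, 0], "hand": 0.15}]'

```text
time_s: 13.37
eef_pos: [539.1, 289.1, 199.0]
ee_rot: [-0.0, 0.074, 0.997, -0.0]
force: [0.0, 0.9, -2.2]
grip_width: 0.276
grip_force: 78.7
```

```bash
cat > lid.py <<'E'
from h import *; from scipy.optimize import least_squares as ls
e=sense()['eef_pos']
for n in('top','scene'):
    c=cam(n);W=pts(c);X,Y,Z=W[...,0],W[...,1],W[...,2];B=c['image'].astype(int)
    r=np.hypot(X-e[0],Y-e[1])
    m=(r<95)&(Z>e[2]-45)&(Z<e[2]-20)
    p=W[m]; rr=np.hypot(p[:,0]-e[0],p[:,1]-e[1]); o=p[rr>35]
    A=np.c_[o[:,:2]-e[:2],np.ones(len(o))]; print(n,len(o),'plane',np.linalg.lstsq(A,o[:,2]-e[2],rcond=None)[0].round(4))
    print(' ext x',p[:,0].min()-e[0],p[:,0].max()-e[0],'y',p[:,1].min()-e[1],p[:,1].max()-e[1])
E
python3 go.py 539.3 296.7 145 81.6; python3 lid.py
```

```text
pos [539.1 289.1 199. ] t 13.3667 F [ 0.   0.9 -2.2] grip 0.2756676364569617 78.69295835494995
turn [-0.0006 -0.0006 -0.0011]
trans now axes [ 0.9  7.5 54. ] after turn [ 0.9  7.5 54. ] j [ 0.3   0.54  1.29 -0.    1.31 -1.12]
top 1248 plane [-4.80000e-03  4.53000e-02 -2.97155e+01]
 ext x -76.5107264725084 79.81786704416174 y -80.87012932357027 77.93419384620421
scene 785 plane [ 1.52000e-02  1.88000e-02 -2.96453e+01]
 ext x -79.51625974440992 80.91623613902266 y -83.80096024105598 77.2194271291782
```

Call:
move_arm --moves '[{"turn": [0, 0, 0], "translation": [1, 8, 5], "hand": 0.15}, {"turn": [0, 0, 0], "translation": [0, 0, 12], "hand": 0.15}, {"turn": [0, 0, 0], "translation": [0, 0, 12], "hand": 0.15}, {"turn": [0, 0, 0], "translation": [0, 0, 8], "hand": 0.15}, {"turn": [0, 0, 0], "translation": [0, 0, 5], "hand": 0.15}, {"turn": [0, 0, 0], "translation": [0, 0, 2], "hand": 0.15}, {"turn": [0, 0, 0], "translation": [0, 0, 0], "hand": 0.15}, {"turn": [0, 0, 0], "translation": [0, 0, 0], "hand": 0.15}, {"turn": [0, 0, 0], "translation": [0, 0, 0], "hand": 0.15}, {"turn": [0, 0, 0], "translation": [0, 0, 0], "hand": 0.15}]'

```text
time_s: 14.3
eef_pos: [539.4, 298.3, 155.8]
ee_rot: [0.0, 0.073, 0.997, 0.0]
force: [-0.1, 0.5, -2.1]
grip_width: 0.279
grip_force: 78.8
```

```bash
python3 go.py 538.9 297.3 144.5 81.6; cat >> lid.py <<'E'
    q=p[(rr>25)&(rr<78)]; d=q-e
    # dome: z = a + bx + cy - k*((x-x0)^2+(y-y0)^2), spherical cap k from 10 mm over 80 mm
    k=10/6400; f=ls(lambda a:a[0]+a[1]*d[:,0]+a[2]*d[:,1]-k*(d[:,0]**2+d[:,1]**2)-d[:,2],[-25,0,0],loss='soft_l1').x; print(' dome',f)
    h=cv2.convexHull(p[:,:2].astype(np.float32))[:,0].astype(float); g=ls(lambda a:np.hypot(*(h-a).T)-80,e[:2],loss='soft_l1').x; print(' centre-TCP',g-e[:2],g)
    if n=='scene': cv2.imwrite('pics/s7.png',cv2.resize(c['image'][60:270,110:330],None,fx=2.7,fy=2.7))
E
python3 lid.py
```

```text
pos [539.4 298.3 155.8] t 14.3 F [-0.1  0.5 -2.1] grip 0.27932394382148096 78.78807663917542
turn [ 0.0004  0.0008 -0.0003]
trans now axes [ 0.4 -1.1 11.3] after turn [ 0.4 -1.1 11.3] j [ 0.32  0.59  1.33  0.    1.22 -1.11]
top 1176 plane [-8.00000e-04  5.16000e-02 -2.95684e+01]
 ext x -77.9344390340363 78.83763556275846 y -80.06570037232612 -4.813561120879854
 dome [-2.57549397e+01  3.10770090e-03 -5.02883691e-03]
 centre-TCP [ 0.32148564 -0.65224726] [539.74297381 297.63621624]
scene 797 plane [ 1.47000e-02  1.78000e-02 -3.00061e+01]
 ext x -78.24568280418157 80.40049315760234 y -83.53317383008041 75.759766984875
 dome [-2.41895711e+01  8.75476452e-03 -4.96221387e-03]
 centre-TCP [ 1.31528806 -3.29433443] [540.73677623 294.99412907]
```

View pics/s7.png

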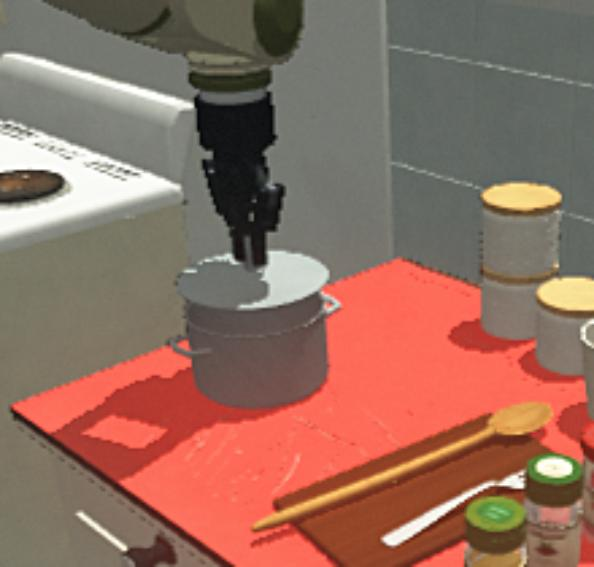

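The lid is level (<0.5°) and centred over the pot (crop centre (255,280)). Lowering to a gap of about 15 mm.

Call:
move_arm --moves '[{"turn": [0, 0, 0], "translation": [0.4, -1, 3], "hand": 0.15}, {"turn": [0, 0, 0], "translation": [0, 0, 4], "hand": 0.15}, {"turn": [0, 0, 0], "translation": [0, 0, 3], "hand": 0.15}, {"turn": [0, 0, 0], "translation": [0, 0, 1], "hand": 0.15}, {"turn": [0, 0, 0], "translation": [0, 0, 0], "hand": 0.15}, {"turn": [0, 0, 0], "translation": [0, 0, 0], "hand": 0.15}, {"turn": [0, 0, 0], "translation": [0, 0, 0], "hand": 0.15}, {"turn": [0, 0, 0], "translation": [0, 0, 0], "hand": 0.15}, {"turn": [0, 0, 0], "translation": [0, 0, 0], "hand": 0.15}, {"turn": [0, 0, 0], "translation": [0, 0, 0], "hand": 0.15}]'

```text
time_s: 15.23
eef_pos: [538.7, 297.3, 144.4]
ee_rot: [0.0, 0.073, 0.997, 0.0]
force: [0.5, -1.1, -1.9]
grip_width: 0.277
grip_force: 78.8
```

```bash
python3 go.py 538.9 297.3 144.5 81.6; python3 lid.py|grep -v ext; python3 - <<'E'
from h import *
c=cam('top');W=pts(c);X,Y,Z=W[...,0],W[...,1],W[...,2];im=c['image'].astype(int);B,G,R=im[...,0],im[...,1],im[...,2]
v,u=np.mgrid[:420,:560]
# spoon vs board: clean colour mask in the board area
m=(R>120)&(R-B>50)&(G-B>20)&(u>235)&(u<275)&(v>165)&(v<300)
p=np.stack([X[m],Y[m]],1);p=p[np.isfinite(p).all(1)]; h=p[p[:,0]<590]
f=np.polyfit(h[:,0],h[:,1],1); print('spoon n',len(p),'x',p[:,0].min(),p[:,0].max(),'yaw',np.degrees(np.arctan(f[0])),'y at x=513.6',np.polyval(f,513.6))
E
```

```text
pos [538.7 297.3 144.4] t 15.2333 F [ 0.5 -1.1 -1.9] grip 0.27717127592111773 78.78811240196228
turn [ 0.0001  0.0002 -0.0002]
trans now axes [-0.2  0.  -0.1] after turn [-0.2  0.  -0.1] j [ 0.31  0.6   1.34 -0.    1.19 -1.11]
top 1144 plane [-2.00000e-03  5.40000e-02 -2.93639e+01]
 dome [-2.55190792e+01  8.89917918e-04 -3.67808862e-03]
 centre-TCP [ 0.81917452 -0.51896186] [539.54169612 296.78749058]
scene 809 plane [ 1.57000e-02  1.77000e-02 -2.98878e+01]
 dome [-2.40904643e+01  1.03578681e-02 -3.81499328e-03]
 centre-TCP [ 1.81931029 -2.98874692] [540.54183189 294.31770552]
spoon n 864 x 348.732903404327 687.391579433303 yaw -10.474627283412513 y at x=513.6 26.943481298900323
```

```bash
python3 - <<'E'
from h import *
c=cam('top');im=c['image'].astype(int);B,G,R=im[...,0],im[...,1],im[...,2];Rm=np.array(c['R']);t=np.array(c['t']).ravel();C=-Rm.T@t
v,u=np.mgrid[:420,:560]
def ray(m,z):
    d=np.stack([(u[m]-c['cx'])/c['f'],(v[m]-c['cy'])/c['f'],np.ones(m.sum())],1)@Rm; return (C+d*((z-C[2])/d[:,2])[:,None])[:,:2]
b=(u>225)&(u<310)&(v>160)&(v<305)
def big(m):
    n,l,s,_=cv2.connectedComponentsWithStats(m.astype(np.uint8)); return l==1+s[1:,4].argmax()
sp=big(b&(R>110)&(R-B>45)&(G-B>20)&(u<275)&(G>60)); fk=big(b&(B>120)&(u>265))
bd=cv2.morphologyEx((b&(R<150)).astype(np.uint8),cv2.MORPH_CLOSE,np.ones((9,9)))>0
for n,m,z in(('spoon',sp,18),('fork',fk,18),('board',big(bd|fk),10)):
    p=ray(m,z); r=cv2.minAreaRect(p.astype(np.float32)); print(n,m.sum(),'rect',r)
    if n!='board':
        h=p[p[:,0]<585] if n=='spoon' else p; vx,vy,x0,y0=cv2.fitLine(h.astype(np.float32),cv2.DIST_HUBER,0,.01,.01).ravel(); print('  yaw',np.degrees(np.arctan(vy/vx)),'y@513.6',y0+vy/vx*(513.6-x0),'x',p[:,0].min(),p[:,0].max())
E
```

```text
spoon 885 rect ((512.7685546875, 21.62693977355957), (51.07093811035156, 338.35430908203125), 84.4526138305664)
  yaw -10.596813 y@513.6 27.116844 x 346.40454728426226 680.8614074318061
fork 321 rect ((510.63677978515625, -45.754119873046875), (22.553762435913086, 191.14004516601562), 80.28959655761719)
  yaw -8.3448305 y@513.6 -47.419964 x 416.1459967334089 605.5333278503153
board 5684 rect ((493.50482177734375, 2.0475692749023438), (149.89700317382812, 308.1643371582031), 81.57671356201172)
```

```bash
python3 -c "
from rig import *
print(finish_job())"
```

```text
the job is handed in; nothing more can be done
None
```

I handed the job in at about 15 s: the spoon lies on the free half of the board, bowl at the tines' end, about 2° off parallel and 5 mm nearer the fork than planned but clear of it; the lid is held level and centred about 15 mm above the pot's rim, and I have not seen the judge's result.

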